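# Prop the dust flap and fetch the finial

## Task

Use the red prop to lift the spring-closed flap of the pine bin by its brass side wing, and leave the prop standing upright on the bin's blue-tiled side step so that it holds the flap up steeply (well over 50 degrees). Then take the brass finial out of the bin and stand it upright in the middle of the round blue coaster, leaving the flap propped. Leave all the other things where they are, the copper beaker in the bin included.

Things in the scene. Friction and masses are not known exactly. Their poses are not given: they have to be found in the camera images.
- bin: Fixed open pine bin. Origin on the table under it; +z up, +x to the hinge side (far side), +y left. Outside: x -110 to +90, y -125 to +125 mm, rim 110 high; walls 8 thick, inner floor 18 high. Hinge: along y at x +90, z 115.
- wing (a point): Middle of the underside of the flap's brass side wing; axes turn with the flap. The clear brass-edged flap is 5 thick; shut, its underside is at z 115 (bin frame, mm) and it covers x -115 to +90, y -185 to +125. The part with y -125 to -185 is the wing, which overhangs the bin's right side at full length.
- step (a point): On the top of the fixed blue-tiled step beside the bin, under the wing, at x +55, y -158, z 90 (bin frame, mm). Step: x -40 to +90, y -125 to -205. In front of it (x below -40) is bare table: there the prop (95 high) fits under the shut wing. It can lift the wing, go along +x over the step and be set down. Head above this point, prop lying along x: flap at about 1.18 rad.
- flap (a joint): Flap angle in rad: 0 shut (level), grows as it opens upward, stop at 1.38. Its weight (120 g) and a weak spring shut it (about 0.15 N m shut, 0.1 N m propped; 1 to 2 N at the prop's head). On the step, the prop's head 10 mm nearer the hinge than point step gives 1.32 rad, 10 mm farther 1.05 rad.
- prop_grip (a point): Gripping point of the red prop (400 g): on the axis of its upright grip stem (22 x 22 mm, top 165 high), 140 above the prop's underside. Axes of the prop: z up, x from stem to post. Iron base 125 (x) x 45 (y) x 14; the stem stands 43 behind its centre, the post 47 ahead of it. A thin web, 44 high, joins them.
- prop_head (a point): Top of the prop's head, a round steel cross-bar (radius 9, 40 long in y) on the red post: 90 mm ahead (+x) of the grip stem's axis, 45 below prop_grip, 95 above the underside of the prop.
- finial_mid (a point): Centre (half-way up, 44 above its underside) of the cast brass lid finial, 88 mm tall, standing in the bin to the left or the right, towards the front. Round: foot 54 across and 10 high, thin neck, then a straight bulb 42 across from 46 to 76 above the underside, small button on top. About 350 g.
- coaster_top (a point): Centre of the top of the round blue coaster with a white middle, 90 across, 8 thick, loose on the table (400 g), to the left; its place swaps with those of burner and cup.
- beaker: Open copper beaker 62 across, 68 high, standing in the bin beside the finial; origin at its underside. Stays there.
- burner: Pierced copper incense burner, 86 across, 98 high; origin at its underside. Leave alone.
- cup: Lidded copper measuring cup, 76 across, 98 high, brass handle out to 60 mm on its +y side; origin at its underside. Leave alone.
- tongs: Blackened iron tongs lying along their x axis, 200 x 56 mm, 14 high; origin under their middle. Leave alone.
- mallet: Wooden mallet lying in front of the bin along its x axis, from -85 to +82 mm, head at +60 (85 wide, 44 high); origin under it. Leave alone.
- jar: Amber glass jar with brass cap, 68 across, 90 high; origin at its underside. Leave alone.
Mind the look-alikes: they are no part of the job. Leave any pink look-alike of the part that bears prop_grip alone. There is more than one size of the part that bears coaster_top; the job needs the larger.

How it is judged:
By the outcome, as a careful person would: the job done as asked, in the order asked, and still so for the second after the job is handed in, with the robot touching nothing.
It also fails if it takes over 59 s, if anything falls off the work surface, if the arm or the gripper's body presses on something with over 40 N, if the wrist force passes 120 N, or if a joint passes its speed limit or range.

## Robot

A 6-joint arm with a two-finger parallel gripper is mounted at the origin on the work surface. World frame = base frame: x ahead of the robot, y to its left, z up, the work surface at z = 0. Lengths are in m, angles in rad, forces in N, time in s.
With the tool pointing down it reaches from about 0.325 to 0.75 m from the base axis. Payload 7.6 kg.
Tool frame: the origin (TCP) lies on the front face of the gripper's body, between the roots of the fingers; the fingertips stand 73 mm ahead of it and the grasp point (between the pads) lies 54 mm ahead of it (r.finger_overhang is the distance from the TCP to the fingertips, in m); z points along the fingers, y is the direction in which the jaws open and shut (so a half turn about z gives the same grasp; the last joint's range is limited). The gripper opens to 85 mm and grips with 20 to 120 N. Pads are 22 mm wide; open, the fingers measure 114 mm over their backs; the gripper's body (76 mm by 85 mm) begins 54 mm behind the grasp point. The pads swing forward as they close: fully open they stand 13 mm farther back than shut.
Start: joints at [-1.247, 0.052, 1.401, -0, 1.689, -0.07], TCP at [0.201, -0.485, 0.304] pointing down, gripper open.
Joint ranges: [-2.9, 2.9], [-0.91, 2.17], [0.12, 2.37], [-1.06, 4.2], [0.26, 2.73], [-2.93, 2.93]. Speed limits (rad/s): [2.57, 2.57, 3.01, 3.14, 3.14, 3.14].

## Interface

Orientations are given as a rotation vector (axis times angle).
In Python, from workcell import r gives the robot as it stands.
- The arm moves only by the tool move_arm, never from a script. Its arguments are lists of equal length, an entry for each row: "grip": the closure in counts, from 0 (fully open) to 255 (shut); "translation": the shift along the tool's x, y, z in cm, a list of three; "delta_rot": the turn, a rotation vector about the tool's x, y, z in rad, a list of three. A call has 1 to 8 rows; each row is the pose to reach, as a shift and turn from the pose measured when the call began, along the tool's axes at that moment; what a row does not reach only later rows make up. A row lasts 1/12 s, in which the tool goes at most 41.7 mm and 7.16 degrees, less where a joint would pass 70% of its speed; a pose out of reach is approached as far as the arm can. A call with a gripper value outside its range is refused whole. The fingers move at their own pace and stop on an object; "grip_force" is the grip in N (left out, the last holds). Time passes only in rows, so rows that repeat a pose let the fingers close. It gives the time, the measured TCP pose, the force and the opening at its end, in the units of the state.
- r.read_state(): the state, without advancing time (a new reading comes with each control period).
- r.snapshot(name): name is "scene" or "side" or "wrist"; returns a dict with "pixels" (480x640x3 uint8, red, green, blue), "fovy" (degrees; the focal length in pixels is half the picture's height over the tangent of half this angle, whatever the lens; pixels are square), "cx", "cy" (the principal point, pixels), "k1" (the pictures are not rectified: a ray, as slopes to the right and down, at radius r is drawn at 1 + k1 r^2 times it, then the intrinsics apply), "extrinsics" (4x4, takes a point from camera to world coordinates); the wrist camera has in their place "tool_from_camera" (4x4, takes a point from camera to tool coordinates, whose origin is the TCP and whose axes are the flange's). Camera axes: x right, y up, looking along -z (the intrinsics and any distortion apply to the point x, -y, -z); pixel columns grow to the right and rows downward; lengths in m; the calibration is good to about 2 mm. A picture is of the moment at which its call begins: read the wrist's pose just before it. There is no depth.
- r.job_done(): hands the job in, once; it reports no verdict.
The state is a dict: "time": time; "q": joint angles; "dq": joint speeds; "tau": joint torques, N m; "position": TCP position; "tcp_rot": TCP orientation; "force": force on the tool from outside, world axes, zero at the start; "moment": the same for the moment, N m; "opening": finger opening in m.
Only numpy, scipy, OpenCV 4.12 (cv2) and the standard library are available. Lean on these libraries where they do the work, as an engineer would, in place of code of your own. Each camera call takes 0.05 s, during which the arm holds its last target. There are 200 camera calls.

## Working session

There is one attempt and no reset: what is moved stays moved. The work goes in short steps, Python scripts to look and compute and a tool call to move; the robot and the scene stay as the last step left them, time stands still between calls to the robot, and variables do not carry over. Pictures are saved under pics/ and viewed, about 8 in all and at most 12, crops included, and the job is handed in when it is done.

Besides the shell and the picture viewer there is one more tool, called as name(argument=value, ...), one argument or row to a line, values as JSON. move_arm: Moves the arm, as the interface text tells. Its arguments: {"type":"object","properties":{"grip":{"type":"array"},"translation":{"type":"array"},"delta_rot":{"type":"array"},"grip_force":{"type":"number"}},"required":["grip","translation","delta_rot"]}

```bash
mkdir -p pics; ls
cat > h.py <<'E'
import numpy as np, cv2
from scipy.spatial.transform import Rotation as R
from workcell import r
def K(s):
    f=240/np.tan(np.radians(s["fovy"])/2); return np.array([[f,0,s["cx"]],[0,f,s["cy"]],[0,0,1.]]),np.array([s["k1"],0,0,0.])
def snap(n,f):
    st=r.read_state(); s=r.snapshot(n)
    if "extrinsics" in s: T=np.array(s["extrinsics"])
    else:
        W=np.eye(4);W[:3,:3]=R.from_rotvec(st["tcp_rot"]).as_matrix();W[:3,3]=st["position"];T=W@np.array(s["tool_from_camera"])
    cv2.imwrite(f"pics/{f}.png",cv2.cvtColor(s["pixels"],cv2.COLOR_RGB2BGR))
    k,d=K(s); np.savez(f"pics/{f}.npz",T=T,k=k,d=d); return s
def ray(f,uv):
    z=np.load(f"pics/{f}.npz"); p=cv2.undistortPoints(np.array([[uv]],float),z["k"],z["d"])[0,0]
    return z["T"][:3,3],z["T"][:3,:3]@np.array([p[0],-p[1],-1])
def onz(f,uv,h):
    o,d=ray(f,uv); return (o+d*(h-o[2])/d[2]).round(4)
def proj(f,P):
    z=np.load(f"pics/{f}.npz"); P=np.atleast_2d(P); c=(P-z["T"][:3,3])@z["T"][:3,:3]
    c=c*[1,-1,-1]; return cv2.projectPoints(c,np.zeros(3),np.zeros(3),z["k"],z["d"])[0][:,0].round(1)
def tri(a,b):
    (o1,d1),(o2,d2)=ray(*a),ray(*b); d1=d1/np.linalg.norm(d1);d2=d2/np.linalg.norm(d2)
    t=np.linalg.lstsq(np.c_[d1,-d2],o2-o1,rcond=None)[0]; p,q=o1+t[0]*d1,o2+t[1]*d2
    return ((p+q)/2).round(4),np.linalg.norm(p-q).round(4)
def totool(P):  # world shift -> tool cm for target TCP P
    st=r.read_state(); return (R.from_rotvec(st["tcp_rot"]).as_matrix().T@(np.array(P)-st["position"])*100).round(2)
E
python3 -c "
from h import *
for n in ['scene','side']:
    s=snap(n,n+'0'); print(n,np.load(f'pics/{n}0.npz')['T'].round(3).tolist())
st=r.read_state();print(st['position'],R.from_rotvec(st['tcp_rot']).as_matrix().round(3).tolist())
"
```

```text
pics
scene [[-0.883, -0.319, 0.343, 0.999], [0.469, -0.623, 0.626, 0.812], [0.014, 0.714, 0.7, 1.08], [0.0, 0.0, 0.0, 1.0]]
side [[0.981, 0.138, -0.139, 0.348], [-0.196, 0.651, -0.734, -0.995], [-0.011, 0.747, 0.665, 0.946], [0.0, 0.0, 0.0, 1.0]]
[ 0.20140718 -0.48464958  0.30314382] [[0.923, 0.384, -0.0], [0.384, -0.923, 0.001], [0.0, -0.001, -1.0]]
```

View pics/scene0.png

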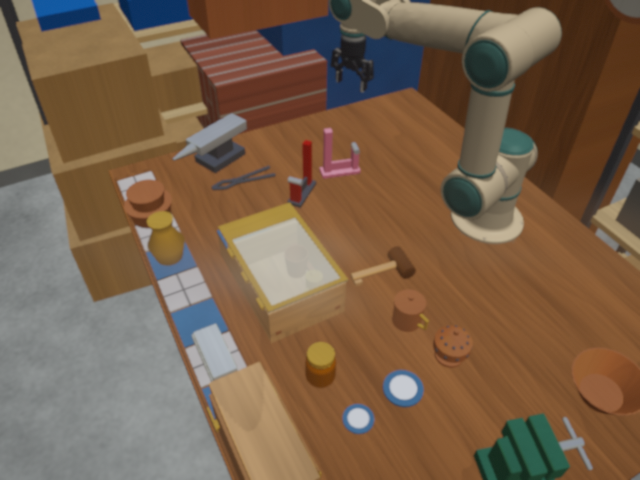

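View pics/side0.png

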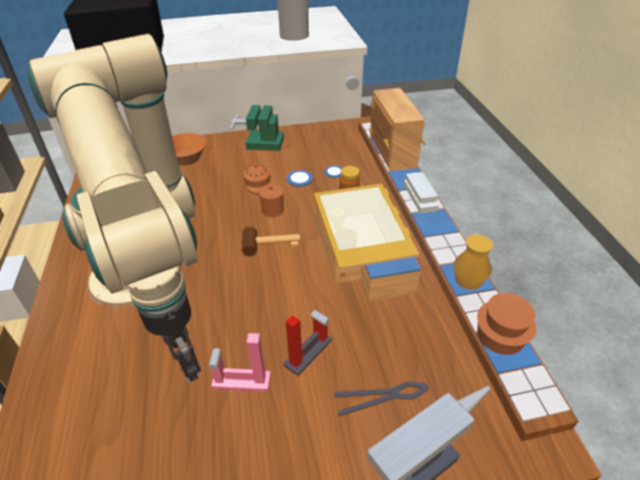

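Red prop: scene (303,175) / side (307,345). The pink look-alike is at scene (340,155). The larger coaster is at scene (403,388) / side (300,178), the small one at scene (358,418). Close crops of the bin and prop come next.

```bash
python3 -c "
import cv2,numpy as np
a=cv2.imread('pics/side0.png');b=cv2.imread('pics/scene0.png')
A=cv2.resize(a[170:390,270:440],None,fx=2.7,fy=2.7,interpolation=3)
B=cv2.resize(b[130:350,200:365],None,fx=2.7,fy=2.7,interpolation=3)
o=np.hstack([A,B])[:, :];print(A.shape,B.shape);o=o[:600]
cv2.imwrite('pics/c1.png',cv2.resize(o,(800,int(o.shape[0]*800/o.shape[1]))));print(800/o.shape[1])
"
```

```text
(594, 459, 3) (594, 446, 3)
0.8839779005524862
```

View pics/c1.png

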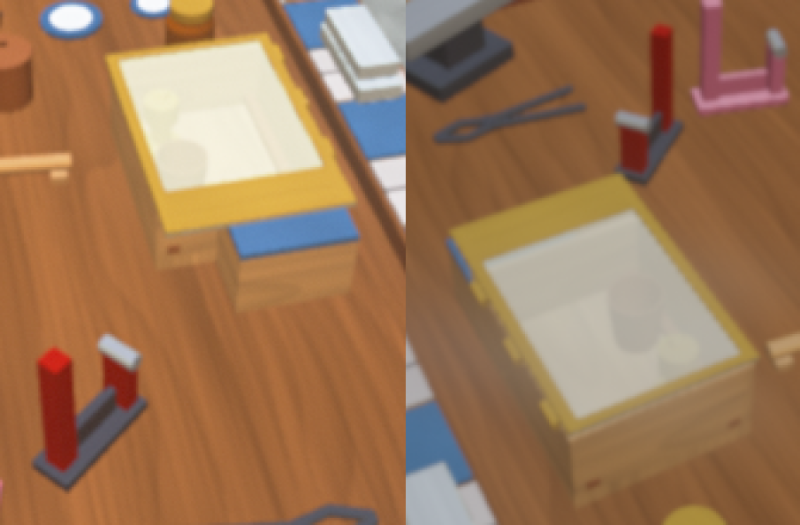

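```bash
cat > m.py <<'E'
from h import *
from scipy.optimize import least_squares
S=lambda u,v:(270+u/2.387,170+v/2.387)
C=lambda u,v:(200+(u-405.7)/2.387,130+v/2.387)
def fit(obs,x0):
    def res(p):
        M=R.from_euler('z',p[2]).as_matrix()
        return np.concatenate([(proj(f,M@np.array(q)+[p[0],p[1],0])[0]-uv) for f,q,uv in obs])
    s=least_squares(res,x0,diff_step=1e-4,x_scale=[.1,.1,1]); print(s.x.round(4),res(s.x).round(1).tolist()); return s.x
c=[(-.115,.125,.12),(.090,.125,.12),(.09,-.185,.12),(-.115,-.185,.12)]
b=fit([('side0',c[0],S(107,55)),('side0',c[1],S(268,36)),('side0',c[2],S(355,203)),('side0',c[3],S(165,232)),
 ('scene0',c[0],C(757,355)),('scene0',c[1],C(572,432)),('scene0',c[2],C(448,235)),('scene0',c[3],C(620,177))],[.55,-.05,0])
p=fit([('side0',(-.043,0,.165),S(55,361)),('side0',(.047,0,.095),S(119,348)),('scene0',(-.043,0,.165),C(660,32)),('scene0',(.047,0,.095),C(633,117)),
 ('side0',(-.0625,-.0225,0.01),S(67,486)),('side0',(.0625,-.0225,0.01),S(146,405)),('side0',(-.0625,.0225,0.014),S(35,462))],[.4,-.35,.7])
print('stem',p[:2]+R.from_euler('z',p[2]).as_matrix()[:2,:2]@[-.043,0])
B=R.from_euler('z',b[2]).as_matrix()
loc=lambda q:(B.T@(np.array(q)-[b[0],b[1],0])).round(4)
print('finial top', tri(('side0',S(161,97)),('scene0',C(680,342))), loc(tri(('side0',S(161,97)),('scene0',C(680,342)))[0]))
print('coaster',tri(('side0',(300,178)),('scene0',(403.5,387.5))))
print('step pt',B@[.055,-.158,.09]+[b[0],b[1],0],'tongs side',onz('side0',(381,397),.0),onz('side0',(425,385),.0),onz('side0',(338,395),0))
for f,uv in(('burner',(257,175)),('cup',(272,200)),('mallethead',(249,240)),('jar',(349,172))):print(f,onz('side0',uv,.06))
E
python3 m.py
```

```text
[ 0.6558 -0.0497  0.    ] [-0.0, 5.9, 1.6, 4.8, 2.7, 8.6, 0.5, 9.1, -4.4, -8.7, -6.1, -10.1, -1.4, -10.2, -2.6, -9.1]
[ 0.4  -0.35  0.7 ] [-19.8, 2.4, -17.3, 2.0, 12.8, -4.8, 12.3, -4.5, -18.1, 3.8, -15.9, 1.3, -19.6, 2.1]
stem [ 0.36711179 -0.37770136]
finial top (array([0.597 , 0.0367, 0.0982]), np.float64(0.0027)) [-0.0588  0.0864  0.0982]
coaster (array([0.5393, 0.3547, 0.0034]), np.float64(0.0031))
step pt [ 0.71084396 -0.20767031  0.09      ] tongs side [ 0.5749 -0.494   0.    ] [ 0.6786 -0.4863  0.    ] [ 0.4846 -0.4701  0.    ]
burner [0.3942 0.3197 0.06  ]
cup [0.4257 0.1752 0.06  ]
mallethead [0.3405 0.007  0.06  ]
jar [0.6922 0.2725 0.06  ]
```

```bash
sed -i 's/\[:,0\].round(1)/[:,0]/' h.py; sed -i 's/,diff_step=1e-4//' m.py; python3 m.py
```

```text
[ 0.6604 -0.0182  0.0123] [-0.9, -0.4, -0.7, -1.6, 0.7, -0.9, 0.4, -0.1, 0.8, 0.2, -1.5, 0.6, 0.4, -1.8, -0.1, -1.9]
[ 0.4407 -0.3512  0.7121] [0.1, -0.3, 0.4, -0.6, 0.2, -1.5, -0.2, -0.7, 0.4, 1.1, 0.9, -1.4, -1.5, -0.4]
stem [ 0.40816159 -0.37931322]
finial top (array([0.597 , 0.0367, 0.0982]), np.float64(0.0027)) [-0.0628  0.0557  0.0982]
coaster (array([0.5393, 0.3547, 0.0034]), np.float64(0.0031))
step pt [ 0.71738587 -0.17550559  0.09      ] tongs side [ 0.5749 -0.494   0.    ] [ 0.6786 -0.4863  0.    ] [ 0.4846 -0.4701  0.    ]
burner [0.3942 0.3197 0.06  ]
cup [0.4257 0.1752 0.06  ]
mallethead [0.3405 0.007  0.06  ]
jar [0.6922 0.2725 0.06  ]
```

```bash
cat >> h.py <<'E'
def goal(G,az,tilt,back=0):
    "grasp point G world, tool-x azimuth, tilt about tool y -> move numbers"
    z=R.from_euler('z',az)*R.from_euler('x',np.pi)*R.from_euler('y',tilt)
    P=np.array(G)-z.apply([0,0,.054+back]); st=r.read_state(); c=R.from_rotvec(st["tcp_rot"])
    t=c.inv().apply(P-st["position"])*100; w=(c.inv()*z).as_rotvec()
    print('cm',t.round(2).tolist(),'rot',w.round(3).tolist(),'rows',(max(np.linalg.norm(t)/4.17,np.linalg.norm(w)/.125)).round(1))
def now():
    st=r.read_state(); c=R.from_rotvec(st["tcp_rot"]); m=c.as_matrix()
    print('t',st['time'],'tcp',st['position'].round(4),'grasp',(st['position']+m[:,2]*.054).round(4),'az',np.arctan2(m[1,0],m[0,0]).round(4),'z',m[:,2].round(3),'F',np.round(st['force'],1),'open',round(st['opening'],4),'q',np.round(st['q'],2))
E
python3 -c "
from h import *
now(); goal([.408,-.379,.14],.712,.25,.06)
print('pink stem',onz('side0',(255,337),.165))"
```

```text
t 0.1 tcp [ 0.2014 -0.4846  0.3031] grasp [ 0.2014 -0.4846  0.2491] az 0.3938 z [-0.     0.001 -1.   ] F [ 0.  -0.3 -0.3] open 0.0855 q [-1.25  0.05  1.4  -0.    1.69 -0.07]
cm [20.45, -0.94, 5.27] rot [0.038, 0.248, -0.317] rows 5.1
pink stem [ 0.3272 -0.4038  0.165 ]
```

move_arm(
  grip=[0, 0, 0, 0, 0, 0, 0, 0],
  translation=[
    [20.45, -0.94, 0],
    [20.45, -0.94, 0],
    [20.45, -0.94, 0],
    [20.45, -0.94, 0],
    [20.45, -0.94, 3],
    [20.45, -0.94, 5.27],
    [20.45, -0.94, 5.27],
    [20.45, -0.94, 5.27],
  ],
  delta_rot=[
    [0.038, 0.248, -0.317],
    [0.038, 0.248, -0.317],
    [0.038, 0.248, -0.317],
    [0.038, 0.248, -0.317],
    [0.038, 0.248, -0.317],
    [0.038, 0.248, -0.317],
    [0.038, 0.248, -0.317],
    [0.038, 0.248, -0.317],
  ],
)

```text
time: 0.77
position: [0.3863, -0.3968, 0.249]
tcp_rot: [-2.84, -1.057, -0.355]
force: [0.4, -0.1, 0.3]
opening: 0.0852
```

```bash
python3 -c "
from h import *
now(); snap('wrist','w1');snap('side','side1');now();goal([.408,-.379,.14],.712,.25)
print(proj('w1',[[.408,-.379,.165]]))
a=cv2.imread('pics/w1.png');b=cv2.imread('pics/side1.png')
cv2.imwrite('pics/c2.png',cv2.resize(np.hstack([a,cv2.resize(b[230:410,220:380],(427,480),interpolation=3)]),None,fx=.75,fy=.75))"
```

```text
t 0.7667 tcp [ 0.3863 -0.3968  0.249 ] grasp [ 0.3963 -0.3879  0.1967] az 0.712 z [ 0.185  0.165 -0.969] F [ 0.4 -0.1  0.3] open 0.0852 q [-0.96  0.16  1.41  0.25  1.6  -0.1 ]
t 0.8667 tcp [ 0.3861 -0.3983  0.2522] grasp [ 0.3963 -0.3897  0.1999] az 0.7118 z [ 0.189  0.16  -0.969] F [-0.3 -0.7  1.1] open 0.0855 q [-0.96  0.16  1.4   0.25  1.6  -0.1 ]
cm [0.05, -0.05, 6.19] rot [0.003, -0.0, -0.0] rows 1.5
[[313.04383004 289.16298315]]
```

View pics/c2.png

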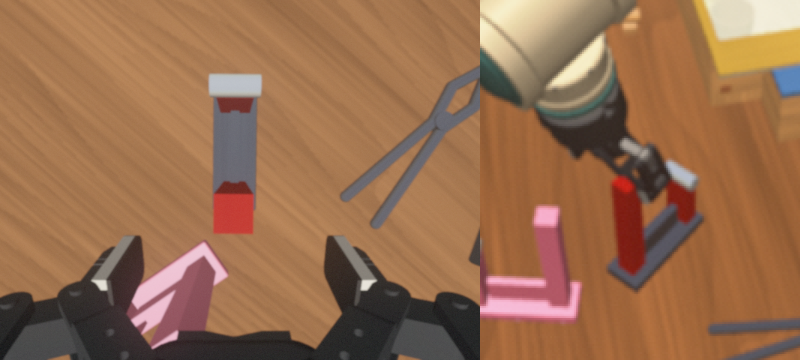

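The wrist view shows the red stem's top at about (311,284) full-scale, against a prediction of (313,289). The prop is aligned with the image. The pink look-alike sits at lower left, outside the jaws. I descend and grasp.

move_arm(
  grip=[0, 0, 0, 255, 255, 255, 255, 255],
  translation=[
    [0.2, 0, 3],
    [0.2, 0, 6.2],
    [0.2, 0, 6.2],
    [0.2, 0, 6.2],
    [0.2, 0, 6.2],
    [0.2, 0, 6.2],
    [0.2, 0, 6.2],
    [0.2, 0, 6.2],
  ],
  delta_rot=[
    [0, 0, 0],
    [0, 0, 0],
    [0, 0, 0],
    [0, 0, 0],
    [0, 0, 0],
    [0, 0, 0],
    [0, 0, 0],
    [0, 0, 0],
  ],
  grip_force=100,
)

```text
time: 1.53
position: [0.3994, -0.3877, 0.1942]
tcp_rot: [-2.848, -1.058, -0.36]
force: [-1.7, 2.0, 1.1]
opening: 0.0254
```

```bash
python3 -c "
from h import *
now()"
```

```text
t 1.5333 tcp [ 0.3994 -0.3877  0.1942] grasp [ 0.4097 -0.3792  0.1419] az 0.7119 z [ 0.19   0.158 -0.969] F [-1.7  2.   1.1] open 0.0254 q [-0.93  0.2   1.48  0.25  1.48 -0.09]
```

```bash
cat >> h.py <<'E'
def bn(p): return R.from_euler('z',.0123).apply(np.array(p)/1000)+[.6604,-.0182,0]
E
python3 -c "
from h import *
goal([.4097,-.3792,.20],.712,.25);goal(bn([-260,-158,195]),.0123,.25)"
```

```text
cm [1.44, 0.06, -5.63] rot [0.005, 0.0, -0.0] rows 1.4
cm [13.73, -16.43, -2.06] rot [-0.168, -0.002, 0.678] rows 5.6
```

move_arm(
  grip=[255, 255, 255, 255, 255, 255, 255, 255],
  translation=[
    [0, 0, 0],
    [0, 0, 0],
    [0.36, 0, -1.4],
    [0.72, 0, -2.8],
    [1.1, 0, -4.2],
    [1.44, 0, -5.6],
    [1.44, 0, -5.6],
    [1.44, 0, -5.6],
  ],
  delta_rot=[
    [0, 0, 0],
    [0, 0, 0],
    [0, 0, 0],
    [0, 0, 0],
    [0, 0, 0],
    [0, 0, 0],
    [0, 0, 0],
    [0, 0, 0],
  ],
)

```text
time: 2.2
position: [0.3992, -0.3876, 0.2518]
tcp_rot: [-2.848, -1.058, -0.36]
force: [-0.2, -0.0, -5.2]
opening: 0.0206
```

```bash
python3 -c "
from h import *
now();goal(bn([-260,-158,200]),.0123,.25)"
```

```text
t 2.2 tcp [ 0.3992 -0.3876  0.2518] grasp [ 0.4095 -0.3791  0.1995] az 0.712 z [ 0.19   0.157 -0.969] F [-0.2 -0.  -5.2] open 0.0206 q [-0.93  0.16  1.41  0.25  1.59 -0.07]
cm [12.43, -16.43, 3.02] rot [-0.168, -0.001, 0.678] rows 5.6
```

move_arm(
  grip=[255, 255, 255, 255, 255, 255, 255, 255],
  translation=[
    [1.55, -2.05, 0.38],
    [3.1, -4.1, 0.75],
    [4.65, -6.15, 1.13],
    [6.2, -8.2, 1.5],
    [7.75, -10.25, 1.9],
    [9.3, -12.3, 2.26],
    [10.9, -14.4, 2.64],
    [12.43, -16.43, 3.02],
  ],
  delta_rot=[
    [-0.021, 0, 0.085],
    [-0.042, 0, 0.17],
    [-0.063, 0, 0.254],
    [-0.084, 0, 0.339],
    [-0.105, 0, 0.424],
    [-0.126, 0, 0.508],
    [-0.147, 0, 0.593],
    [-0.168, 0, 0.678],
  ],
)

```text
time: 2.87
position: [0.3881, -0.178, 0.2503]
tcp_rot: [-3.114, -0.012, -0.389]
force: [0.8, 0.3, -4.0]
opening: 0.021
```

move_arm(
  grip=[255, 255, 255],
  translation=[
    [0, 0, 0],
    [0, 0, 0],
    [0, 0, 0],
  ],
  delta_rot=[
    [0, 0, 0],
    [0, 0, 0],
    [0, 0, 0],
  ],
)

```text
time: 3.12
position: [0.3878, -0.178, 0.2491]
tcp_rot: [-3.113, -0.014, -0.386]
force: [-0.2, 0.4, -4.0]
opening: 0.021
```

```bash
python3 -c "
from h import *
now();goal(bn([-260,-158,150]),.0123,.25);snap('side','side2');snap('scene','scene2')
a=cv2.imread('pics/side2.png')[190:340,230:430];b=cv2.imread('pics/scene2.png')[100:250,200:400]
print(proj('side2',bn([-260,-158,225])),proj('side2',bn([-170,-158,155])),proj('scene2',bn([-170,-158,155])))
cv2.imwrite('pics/c3.png',cv2.resize(np.hstack([a,b]),None,fx=2,fy=2,interpolation=3))"
```

```text
t 3.1167 tcp [ 0.3878 -0.178   0.2491] grasp [ 0.4009 -0.1777  0.1967] az 0.0085 z [ 0.244  0.005 -0.97 ] F [-0.2  0.4 -4. ] open 0.021 q [-0.59 -0.35  1.88  0.14  1.41  0.97]
cm [-1.02, 0.18, 4.56] rot [-0.002, 0.003, -0.004] rows 1.1
[[275.55472698 236.24360831]] [[314.8259334  252.53381962]] [[312.35009752 191.8561207 ]]
```

View pics/c3.png

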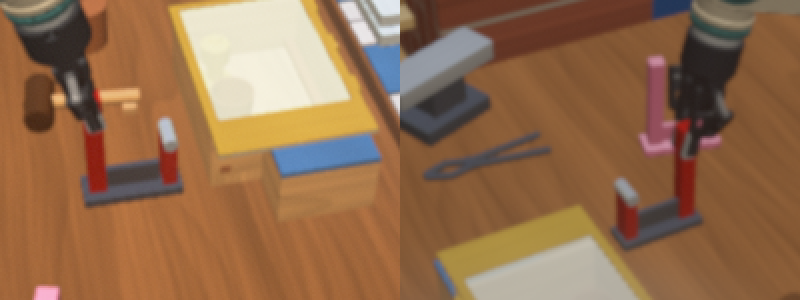

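Grasp is good: the prop hangs level with its head at side (314,257), as predicted. I lower it, then slide it in under the wing.

move_arm(
  grip=[255, 255, 255, 255, 255, 255],
  translation=[
    [-0.25, 0, 1.1],
    [-0.5, 0.1, 2.3],
    [-0.75, 0.15, 3.4],
    [-1.02, 0.18, 4.56],
    [-1.02, 0.18, 4.56],
    [-1.02, 0.18, 4.56],
  ],
  delta_rot=[
    [0, 0, -0.002],
    [-0.002, 0.003, -0.004],
    [-0.002, 0.003, -0.004],
    [-0.002, 0.003, -0.004],
    [-0.002, 0.003, -0.004],
    [-0.002, 0.003, -0.004],
  ],
)

```text
time: 3.72
position: [0.3888, -0.1804, 0.2017]
tcp_rot: [-3.115, -0.016, -0.388]
force: [0.5, -0.0, -3.6]
opening: 0.021
```

```bash
python3 -c "
from h import *
now();goal(bn([-162,-158,151]),.0123,.25)"
```

```text
t 3.7167 tcp [ 0.3888 -0.1804  0.2017] grasp [ 0.402  -0.1802  0.1493] az 0.01 z [ 0.246  0.004 -0.969] F [ 0.5 -0.  -3.6] open 0.021 q [-0.59 -0.31  1.94  0.15  1.3   0.95]
cm [9.56, -0.11, 2.25] rot [-0.001, 0.002, -0.002] rows 2.4
```

move_arm(
  grip=[255, 255, 255, 255, 255, 255, 255],
  translation=[
    [1.9, 0, 0.45],
    [3.8, 0, 0.9],
    [5.7, -0.1, 1.35],
    [7.6, -0.1, 1.8],
    [9.56, -0.1, 2.25],
    [9.56, -0.1, 2.25],
    [9.56, -0.1, 2.25],
  ],
  delta_rot=[
    [0, 0, 0],
    [0, 0, 0],
    [0, 0, 0],
    [0, 0, 0],
    [0, 0, 0],
    [0, 0, 0],
    [0, 0, 0],
  ],
)

```text
time: 4.3
position: [0.4877, -0.1785, 0.2037]
tcp_rot: [-3.115, -0.017, -0.389]
force: [0.5, -0.3, -5.1]
opening: 0.0205
```

```bash
python3 -c "
from h import *
now();goal(bn([-162,-158,245]),.0123,.25)"
```

```text
t 4.3 tcp [ 0.4877 -0.1785  0.2037] grasp [ 0.501  -0.1783  0.1513] az 0.0108 z [ 0.246  0.004 -0.969] F [ 0.5 -0.3 -5.1] open 0.0205 q [-0.47 -0.04  1.7   0.12  1.25  1.07]
cm [2.23, -0.03, -9.1] rot [-0.001, 0.002, -0.001] rows 2.2
```

move_arm(
  grip=[255, 255, 255, 255, 255, 255, 255, 255],
  translation=[
    [0.4, 0, -1.5],
    [0.75, 0, -3],
    [1.1, 0, -4.6],
    [1.5, 0, -6.1],
    [1.85, 0, -7.6],
    [2.23, 0, -9.1],
    [2.23, 0, -9.1],
    [2.23, 0, -9.1],
  ],
  delta_rot=[
    [0, 0, 0],
    [0, 0, 0],
    [0, 0, 0],
    [0, 0, 0],
    [0, 0, 0],
    [0, 0, 0],
    [0, 0, 0],
    [0, 0, 0],
  ],
)

```text
time: 4.97
position: [0.4867, -0.1789, 0.2979]
tcp_rot: [-3.115, -0.017, -0.391]
force: [-0.6, -0.6, -5.5]
opening: 0.0209
```

```bash
python3 -c "
from h import *
now();goal(bn([-33,-158,247]),.0123,.25);snap('side','side3');snap('scene','scene3')
a=cv2.imread('pics/side3.png')[130:330,230:430];b=cv2.imread('pics/scene3.png')[100:300,180:380]
cv2.imwrite('pics/c4.png',cv2.resize(np.hstack([a,b]),None,fx=2,fy=2,interpolation=3))"
```

```text
t 4.9667 tcp [ 0.4867 -0.1789  0.2979] grasp [ 0.5    -0.1787  0.2456] az 0.0106 z [ 0.247  0.003 -0.969] F [-0.6 -0.6 -5.5] open 0.0209 q [-0.47 -0.1   1.57  0.12  1.45  1.09]
cm [12.57, -0.08, 3.06] rot [-0.0, 0.001, -0.002] rows 3.1
```

View pics/c4.png

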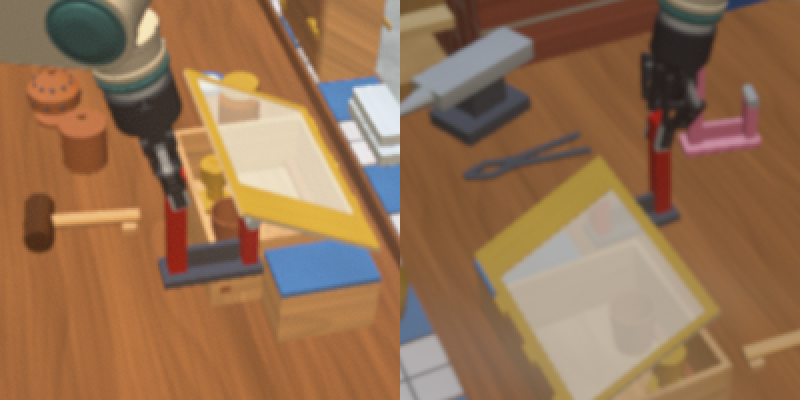

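The flap is up on the prop head and the prop is level. I advance over the step.

move_arm(
  grip=[255, 255, 255, 255, 255, 255, 255, 255],
  translation=[
    [1.8, 0, 0.43],
    [3.6, 0, 0.85],
    [5.4, 0, 1.3],
    [7.2, 0, 1.75],
    [9, 0, 2.2],
    [10.8, 0, 2.6],
    [12.57, -0.08, 3.06],
    [12.57, -0.08, 3.06],
  ],
  delta_rot=[
    [0, 0, 0],
    [0, 0, 0],
    [0, 0, 0],
    [0, 0, 0],
    [0, 0, 0],
    [0, 0, 0],
    [0, 0, 0],
    [0, 0, 0],
  ],
)

```text
time: 5.73
position: [0.6173, -0.1759, 0.2941]
tcp_rot: [-3.113, -0.018, -0.381]
force: [0.2, -0.4, -5.1]
opening: 0.0207
```

```bash
python3 -c "
from h import *
now();goal(bn([-33,-158,236]),.0123,.25);snap('side','side4');snap('scene','scene4')
for f in ('side4','scene4'): print(proj(f,[bn([57,-158,195]),bn([-33,-158,270]),bn([29.5,-180.5,100]),bn([-95.5,-180.5,100])]).round(0).tolist())
a=cv2.imread('pics/side4.png')[110:310,230:430];b=cv2.imread('pics/scene4.png')[100:300,180:380]
cv2.imwrite('pics/c5.png',cv2.resize(np.hstack([a,b]),None,fx=2,fy=2,interpolation=3))"
```

```text
t 5.7333 tcp [ 0.6173 -0.1759  0.2941] grasp [ 0.6303 -0.1756  0.2417] az 0.0108 z [ 0.241  0.007 -0.97 ] F [ 0.2 -0.4 -5.1] open 0.0207 q [-0.37  0.25  1.21  0.09  1.45  1.19]
cm [-0.27, 0.08, 0.53] rot [-0.004, 0.006, -0.001] rows 0.1
[[407.0, 226.0], [373.0, 207.0], [395.0, 262.0], [347.0, 270.0]]
[[231.0, 207.0], [262.0, 172.0], [241.0, 226.0], [284.0, 211.0]]
```

View pics/c5.png

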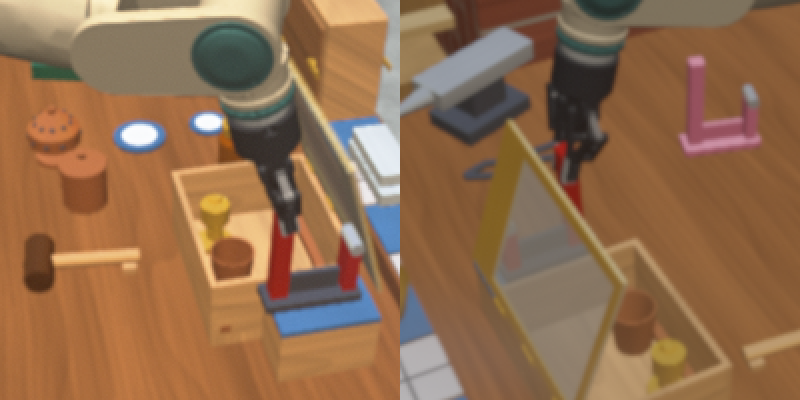

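move_arm(
  grip=[255, 255, 255, 255, 255, 255],
  translation=[
    [-0.1, 0, 0.3],
    [-0.15, 0, 0.6],
    [-0.2, 0, 0.8],
    [-0.25, 0, 1.0],
    [-0.25, 0, 1.0],
    [-0.25, 0, 1.0],
  ],
  delta_rot=[
    [0, 0, 0],
    [0, 0, 0],
    [0, 0, 0],
    [0, 0, 0],
    [0, 0, 0],
    [0, 0, 0],
  ],
)

```text
time: 6.33
position: [0.6152, -0.1764, 0.2856]
tcp_rot: [-3.114, -0.017, -0.382]
force: [-4.4, 0.2, 1.5]
opening: 0.0212
```

```bash
python3 -c "
from h import *
now()"
```

```text
t 6.3333 tcp [ 0.6152 -0.1764  0.2856] grasp [ 0.6282 -0.1761  0.2332] az 0.0103 z [ 0.242  0.005 -0.97 ] F [-4.4  0.2  1.5] open 0.0212 q [-0.37  0.25  1.23  0.09  1.44  1.19]
```

move_arm(
  grip=[255, 255, 255],
  translation=[
    [0, 0, 0.15],
    [0, 0, 0.2],
    [0, 0, 0.2],
  ],
  delta_rot=[
    [0, 0, 0],
    [0, 0, 0],
    [0, 0, 0],
  ],
)

```text
time: 6.58
position: [0.6157, -0.1764, 0.2852]
tcp_rot: [-3.114, -0.017, -0.386]
force: [-6.5, 0.8, 3.9]
opening: 0.021
```

```bash
python3 -c "
from h import *
now()"
```

```text
t 6.5833 tcp [ 0.6157 -0.1764  0.2852] grasp [ 0.6289 -0.1762  0.2329] az 0.0106 z [ 0.244  0.005 -0.97 ] F [-6.5  0.8  3.9] open 0.021 q [-0.37  0.25  1.23  0.09  1.43  1.19]
```

move_arm(
  grip=[120, 120, 120, 120, 120, 120, 120, 120],
  translation=[
    [0, 0, 0],
    [0, 0, 0],
    [0, 0, 0],
    [0, 0, -1],
    [0, 0, -3],
    [0, 0, -5],
    [0, 0, -7.5],
    [0, 0, -10],
  ],
  delta_rot=[
    [0, 0, 0],
    [0, 0, 0],
    [0, 0, 0],
    [0, 0, 0],
    [0, 0, 0],
    [0, 0, 0],
    [0, 0, 0],
    [0, 0, 0],
  ],
)

```text
time: 7.25
position: [0.5909, -0.1768, 0.3837]
tcp_rot: [-3.114, -0.017, -0.386]
force: [0.7, -0.5, 0.4]
opening: 0.045
```

```bash
python3 -c "
from h import *
now();snap('side','side5');snap('scene','scene5');snap('wrist','w5')
a=cv2.imread('pics/side5.png')[130:330,260:440];b=cv2.imread('pics/scene5.png')[100:300,180:360]
cv2.imwrite('pics/c6.png',cv2.resize(np.hstack([a,b]),None,fx=2.2,fy=2.2,interpolation=3))"
```

```text
t 7.25 tcp [ 0.5909 -0.1768  0.3837] grasp [ 0.6041 -0.1766  0.3313] az 0.0106 z [ 0.244  0.005 -0.97 ] F [ 0.7 -0.5  0.4] open 0.045 q [-0.38  0.17  1.12  0.1   1.62  1.19]
```

View pics/c6.png

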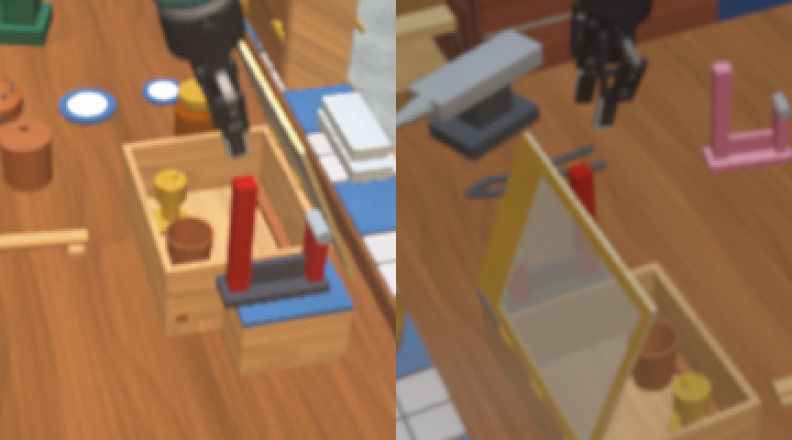

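```bash
python3 -c "
from h import *
S=lambda u,v:(260+u/2.2,130+v/2.2)
C=lambda u,v:(180+(u-396)/2.2,100+v/2.2)
inv=lambda p:R.from_euler('z',-.0123).apply(np.array(p)-[.6604,-.0182,0]).round(4)
for n,a,b in(('fin',S(171,178),C(691,383)),('beak',S(189,229),C(657,330))):
    t=tri(('side5',a),('scene5',b));print(n,t,inv(t[0]),'wrist',proj('w5',t[0]))
    h=.1 if n=='fin' else .086
    print(inv(onz('side5',a,h)),inv(onz('scene5',b,h)))
cv2.imwrite('pics/w5b.png',cv2.imread('pics/w5.png'))
"
```

```text
fin (array([0.5986, 0.037 , 0.0965]), np.float64(0.0013)) [-0.0611  0.056   0.0965] wrist [[ 80.01320602 273.92347422]]
[-0.0616  0.0515  0.1   ] [-0.0603  0.0588  0.1   ]
beak (array([ 0.5967, -0.058 ,  0.0916]), np.float64(0.0067)) [-0.0642 -0.039   0.0916] wrist [[183.65872086 276.53547969]]
[-0.0594 -0.0344  0.086 ] [-0.0697 -0.043   0.086 ]
```

```bash
python3 -c "
from h import *
goal([.5986,.037,.30],.0123,0);goal([.5986,.037,.20],.0123,0)
"
```

```text
cm [0.13, -21.4, 3.33] rot [0.001, -0.252, -0.001] rows 5.2
cm [-2.37, -21.4, 13.01] rot [0.001, -0.252, -0.001] rows 6.0
```

move_arm(
  grip=[60, 60, 60, 60, 60, 60, 60, 60],
  translation=[
    [-1, -3, 0.3],
    [-1, -6, 0.6],
    [-1, -10, 1],
    [-0.6, -14, 2],
    [-0.3, -18, 3],
    [0, -21.4, 4],
    [-1.2, -21.4, 8.5],
    [-2.37, -21.4, 13],
  ],
  delta_rot=[
    [0, -0.04, 0],
    [0, -0.08, 0],
    [0, -0.12, 0],
    [0, -0.16, 0],
    [0, -0.2, 0],
    [0, -0.252, 0],
    [0, -0.252, 0],
    [0, -0.252, 0],
  ],
)

```text
time: 8.07
position: [0.5993, 0.0395, 0.2635]
tcp_rot: [3.141, 0.023, 0.006]
force: [0.5, -0.6, -0.5]
opening: 0.0652
```

move_arm(
  grip=[60, 60],
  translation=[
    [0, 0, 0],
    [0, 0, 0],
  ],
  delta_rot=[
    [0, 0, 0],
    [0, 0, 0],
  ],
)

```text
time: 8.23
position: [0.5984, 0.0399, 0.2606]
tcp_rot: [3.141, 0.024, -0.005]
force: [0.2, -0.3, 0.8]
opening: 0.0654
```

```bash
python3 -c "
from h import *
now();snap('wrist','w6');now();goal([.5986,.037,.083],.0123,0)
print(proj('w6',[[.5986,.037,.106],[.5986,.037,.094],[.5986,.037,.028],[.5967,-.058,.086]]))"
```

```text
t 8.2333 tcp [0.5984 0.0399 0.2606] grasp [0.5983 0.0399 0.2066] az 0.0153 z [-0.003 -0.    -1.   ] F [ 0.2 -0.3  0.8] open 0.0654 q [ 0.    0.28  1.23 -0.    1.63  1.56]
t 8.2833 tcp [0.5995 0.0395 0.2644] grasp [0.5997 0.0395 0.2104] az 0.0147 z [ 0.004 -0.    -1.   ] F [-1.   0.8  1.3] open 0.0654 q [ 0.    0.28  1.23 -0.    1.63  1.56]
cm [-0.14, 0.24, 12.74] rot [0.0, -0.004, 0.002] rows 3.1
[[316.95966    251.78167686]
 [316.72044936 245.36276318]
 [315.71892166 218.50524915]
 [469.21355794 246.515281  ]]
```

View pics/w6.png

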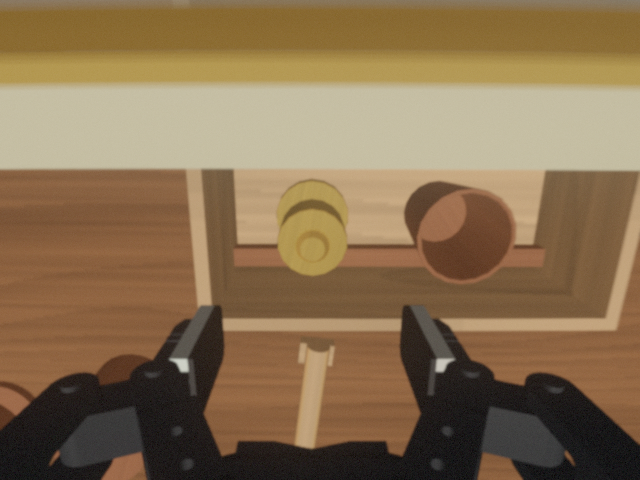

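The wrist view shows the finial's button at (313,246), centred between the jaws. The beaker at (465,235) is clear of them. I descend and grip.

move_arm(
  grip=[60, 60, 60, 60, 60, 60, 60, 60],
  translation=[
    [0.1, 0.1, 2],
    [0.1, 0.1, 4.2],
    [0.1, 0.1, 6.4],
    [0.1, 0.1, 8.6],
    [0.1, 0.1, 10.8],
    [0.1, 0.1, 12.6],
    [0.1, 0.1, 12.6],
    [0.1, 0.1, 12.6],
  ],
  delta_rot=[
    [0, 0, 0],
    [0, 0, 0],
    [0, 0, 0],
    [0, 0, 0],
    [0, 0, 0],
    [0, 0, 0],
    [0, 0, 0],
    [0, 0, 0],
  ],
)

```text
time: 8.95
position: [0.6022, 0.0381, 0.1411]
tcp_rot: [3.141, 0.022, 0.011]
force: [-0.1, 0.1, 0.9]
opening: 0.0651
```

```bash
python3 -c "
from h import *
now()"
```

```text
t 8.95 tcp [0.6022 0.0381 0.1411] grasp [0.6025 0.038  0.0871] az 0.014 z [ 0.007 -0.    -1.   ] F [-0.1  0.1  0.9] open 0.0651 q [ 0.    0.37  1.36 -0.    1.4   1.56]
```

move_arm(
  grip=[60, 60, 255, 255, 255, 255, 255, 255],
  translation=[
    [-0.15, 0, 0.5],
    [-0.15, 0, 0.5],
    [-0.15, 0, 0.5],
    [-0.15, 0, 0.5],
    [-0.15, 0, 0.5],
    [-0.15, 0, 0.5],
    [-0.15, 0, 0.5],
    [-0.15, 0, 0.5],
  ],
  delta_rot=[
    [0, 0, 0],
    [0, 0, 0],
    [0, 0, 0],
    [0, 0, 0],
    [0, 0, 0],
    [0, 0, 0],
    [0, 0, 0],
    [0, 0, 0],
  ],
  grip_force=60,
)

```text
time: 9.62
position: [0.6013, 0.0382, 0.1377]
tcp_rot: [3.141, 0.022, 0.015]
force: [-0.5, 1.1, 5.7]
opening: 0.0404
```

```bash
python3 -c "
from h import *
now()"
```

```text
t 9.6167 tcp [0.6013 0.0382 0.1377] grasp [0.6018 0.0383 0.0837] az 0.0142 z [ 0.009  0.    -1.   ] F [-0.5  1.1  5.7] open 0.0404 q [0.   0.37 1.37 0.   1.39 1.56]
```

move_arm(
  grip=[255, 255, 255, 255, 255, 255, 255, 255],
  translation=[
    [0, 0, -1],
    [0, 0, -2.8],
    [0, 0, -4.8],
    [0, 0, -6.8],
    [0, 0, -8.8],
    [0, 0, -10.8],
    [0, 0, -12.6],
    [0, 0, -12.6],
  ],
  delta_rot=[
    [0, 0, 0],
    [0, 0, 0],
    [0, 0, 0],
    [0, 0, 0],
    [0, 0, 0],
    [0, 0, 0],
    [0, 0, 0],
    [0, 0, 0],
  ],
)

```text
time: 10.28
position: [0.6009, 0.0382, 0.2684]
tcp_rot: [3.141, 0.022, 0.025]
force: [0.9, 0.0, -3.2]
opening: 0.0407
```

```bash
python3 -c "
from h import *
now()
P=[]
for f,c in(('side0',(300,178)),('scene0',(403,388)),('side5',(300,178)),('scene5',(403,388))):
    a=cv2.imread(f'pics/{f}.png');x,y=c;w=a[y-26:y+26,x-30:x+30].astype(int)
    m=((w[...,0]-w[...,2])>15).astype('uint8')  # blue-ish
    n,l,s,ct=cv2.connectedComponentsWithStats(m); k=1+s[1:,4].argmax()
    cs,_=cv2.findContours((l==k).astype('uint8'),0,2); e=cv2.fitEllipse(max(cs,key=len)); u=(e[0][0]+x-30,e[0][1]+y-26)
    print(f,np.round(u,1),np.round(e[1],1),s[k,4],onz(f,u,.008))
print(1)
goal([.539,.355,.21],.0123,0)"
```

```text
t 10.2833 tcp [0.6009 0.0382 0.2684] grasp [0.6018 0.0382 0.2144] az 0.0143 z [ 0.016 -0.    -1.   ] F [ 0.9  0.  -3.2] open 0.0407 q [ 0.    0.27  1.23 -0.    1.63  1.56]
side0 [299.3 177.7] [14.8 25.3] 195 [0.5376 0.3493 0.008 ]
scene0 [402.8 388. ] [34.9 39.9] 696 [0.5419 0.3573 0.008 ]
side5 [299.3 177.7] [14.8 25.3] 193 [0.5377 0.3494 0.008 ]
scene5 [402.8 388. ] [34.9 40. ] 697 [0.5418 0.3573 0.008 ]
1
cm [-5.74, -31.76, 0.34] rot [0.0, -0.016, 0.002] rows 7.7
```

move_arm(
  grip=[255, 255, 255, 255, 255, 255, 255, 255],
  translation=[
    [-1, -4, 0],
    [-2, -8, 0],
    [-3.5, -12, 0],
    [-5, -16, 0],
    [-7, -20, 0],
    [-9, -24, 0],
    [-11, -28, 0],
    [-12.5, -31.8, 0.3],
  ],
  delta_rot=[
    [0, 0, 0],
    [0, 0, 0],
    [0, 0, 0],
    [0, 0, 0],
    [0, 0, 0],
    [0, -0.016, 0],
    [0, -0.016, 0],
    [0, -0.016, 0],
  ],
)

```text
time: 10.95
position: [0.4741, 0.3461, 0.2629]
tcp_rot: [3.14, 0.022, -0.002]
force: [0.7, -0.3, -3.8]
opening: 0.0402
```

move_arm(
  grip=[255, 255, 255, 255],
  translation=[
    [0, 0, 0],
    [0, 0, 0],
    [0, 0, 0],
    [0, 0, 0],
  ],
  delta_rot=[
    [0, 0, 0],
    [0, 0, 0],
    [0, 0, 0],
    [0, 0, 0],
  ],
)

```text
time: 11.28
position: [0.4746, 0.345, 0.2623]
tcp_rot: [3.139, 0.02, -0.003]
force: [0.4, 1.2, -3.6]
opening: 0.0407
```

```bash
python3 -c "
from h import *
now();snap('wrist','w7');now();goal([.5400,.3545,.21],.0123,0)
print(proj('w7',[[.540,.3545,.008]]))"
```

```text
t 11.2833 tcp [0.4746 0.345  0.2623] grasp [0.4745 0.3449 0.2083] az 0.0127 z [-0.002 -0.002 -1.   ] F [ 0.4  1.2 -3.6] open 0.0407 q [ 0.57  0.24  1.27 -0.    1.63  2.12]
t 11.3333 tcp [0.4747 0.3449 0.2625] grasp [0.4746 0.3448 0.2085] az 0.0122 z [-0.002 -0.002 -1.   ] F [-0.3 -0.3 -3. ] open 0.0404 q [ 0.57  0.24  1.27 -0.    1.63  2.12]
cm [6.54, -0.88, -0.16] rot [0.002, 0.002, -0.0] rows 1.6
[[299.66708937 127.75002735]]
```

View pics/w7.png

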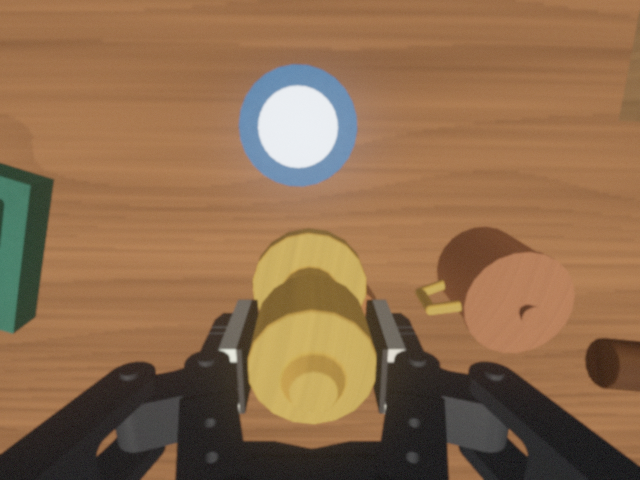

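```bash
python3 -c "
from h import *
for z in(.1426,.1526):
  print(onz('w7',(309.5,231),z),onz('w7',(253,290),z),onz('w7',(366,290),z))
print('button',onz('w7',(312,384),.2306))
goal([.5418,.3558,.10],.0123,0)"
```

```text
[0.497  0.3462 0.1426] [0.4663 0.3739 0.1426] [0.4669 0.3178 0.1426]
[0.4999 0.3462 0.1526] [0.4707 0.3725 0.1526] [0.4713 0.3193 0.1526]
button [0.4761 0.345  0.2306]
cm [6.74, -1.03, 10.84] rot [0.002, 0.002, -0.0] rows 3.1
```

The wrist view puts the coaster at (298,125.5), within 2 mm of the estimate. The finial hangs upright in the jaws, with its foot at about (310,288).

move_arm(
  grip=[255, 255, 255, 255, 255, 255, 255, 255],
  translation=[
    [2.3, -0.35, 0],
    [4.6, -0.7, 0],
    [6.8, -1.05, 2],
    [6.8, -1.05, 4.5],
    [6.8, -1.05, 7],
    [6.8, -1.05, 9.5],
    [6.8, -1.05, 11.5],
    [6.8, -1.05, 12.4],
  ],
  delta_rot=[
    [0, 0, 0],
    [0, 0, 0],
    [0, 0, 0],
    [0, 0, 0],
    [0, 0, 0],
    [0, 0, 0],
    [0, 0, 0],
    [0, 0, 0],
  ],
)

```text
time: 12.0
position: [0.5421, 0.3539, 0.1344]
tcp_rot: [3.137, 0.016, -0.01]
force: [-1.1, -0.4, -3.9]
opening: 0.04
```

move_arm(
  grip=[255, 255, 255],
  translation=[
    [0, 0, 0],
    [0, 0, 0],
    [0, 0, 0],
  ],
  delta_rot=[
    [0, 0, 0],
    [0, 0, 0],
    [0, 0, 0],
  ],
)

```text
time: 12.25
position: [0.5429, 0.3537, 0.136]
tcp_rot: [3.138, 0.014, -0.007]
force: [1.1, -0.1, -2.1]
opening: 0.0403
```

```bash
python3 -c "
from h import *
now();goal([.5422,.3552,.074],.0123,0)"
```

```text
t 12.25 tcp [0.5429 0.3537 0.136 ] grasp [0.5426 0.3535 0.082 ] az 0.0091 z [-0.005 -0.004 -1.   ] F [ 1.1 -0.1 -2.1] open 0.0403 q [ 0.52  0.5   1.2  -0.    1.44  2.08]
cm [-0.06, -0.16, 0.8] rot [0.004, 0.005, -0.003] rows 0.2
```

move_arm(
  grip=[255, 255, 255, 255, 255],
  translation=[
    [0, -0.15, 0.2],
    [0, -0.15, 0.4],
    [0, -0.15, 0.6],
    [0, -0.15, 0.8],
    [0, -0.15, 0.8],
  ],
  delta_rot=[
    [0.004, 0.005, 0],
    [0.004, 0.005, 0],
    [0.004, 0.005, 0],
    [0.004, 0.005, 0],
    [0.004, 0.005, 0],
  ],
)

```text
time: 12.67
position: [0.5428, 0.3553, 0.128]
tcp_rot: [-3.141, -0.015, -0.001]
force: [0.6, -0.1, -3.5]
opening: 0.04
```

```bash
python3 -c "
from h import *
now()"
```

```text
t 12.6667 tcp [0.5428 0.3553 0.128 ] grasp [0.5428 0.3553 0.074 ] az 0.0094 z [ 0.001  0.    -1.   ] F [ 0.6 -0.1 -3.5] open 0.04 q [0.52 0.51 1.21 0.   1.42 2.08]
```

Still not in contact, so I continue down in small steps.

move_arm(
  grip=[255, 255, 255, 255],
  translation=[
    [0, 0, 0.1],
    [0, 0, 0.2],
    [0, 0, 0.3],
    [0, 0, 0.3],
  ],
  delta_rot=[
    [0, 0, 0],
    [0, 0, 0],
    [0, 0, 0],
    [0, 0, 0],
  ],
)

```text
time: 13.0
position: [0.5432, 0.3555, 0.1278]
tcp_rot: [-3.141, -0.015, -0.004]
force: [-4.8, -3.2, 11.1]
opening: 0.0404
```

```bash
python3 -c "
from h import *
now()"
```

```text
t 13.0 tcp [0.5432 0.3555 0.1278] grasp [0.5433 0.3555 0.0738] az 0.0093 z [ 0.002  0.001 -1.   ] F [-4.8 -3.2 11.1] open 0.0404 q [ 0.52  0.51  1.21 -0.    1.42  2.08]
```

move_arm(
  grip=[255, 60, 60, 60, 60, 60, 60, 60],
  translation=[
    [0, 0, 0],
    [0, 0, 0],
    [0, 0, 0],
    [0, 0, 0],
    [0, 0, -1],
    [0, 0, -3.5],
    [0, 0, -7],
    [0, 0, -10],
  ],
  delta_rot=[
    [0, 0, 0],
    [0, 0, 0],
    [0, 0, 0],
    [0, 0, 0],
    [0, 0, 0],
    [0, 0, 0],
    [0, 0, 0],
    [0, 0, 0],
  ],
)

```text
time: 13.67
position: [0.5428, 0.3553, 0.2299]
tcp_rot: [-3.141, -0.015, -0.004]
force: [-0.1, -0.3, 1.5]
opening: 0.0656
```

move_arm(
  grip=[60, 60, 60, 60, 60, 60],
  translation=[
    [-2, 0, -3],
    [-5, 0, -5],
    [-8, 0, -5],
    [-11, 0, -5],
    [-11, 0, -5],
    [-11, 0, -5],
  ],
  delta_rot=[
    [0, 0, 0],
    [0, 0, 0],
    [0, 0, 0],
    [0, 0, 0],
    [0, 0, 0],
    [0, 0, 0],
  ],
)

```text
time: 14.17
position: [0.4317, 0.3544, 0.2809]
tcp_rot: [-3.14, -0.017, -0.006]
force: [0.5, 0.5, 0.4]
opening: 0.0653
```

```bash
python3 -c "
from h import *
now();snap('side','side8');snap('scene','scene8');snap('wrist','w8')
a=cv2.imread('pics/side8.png')[80:330,220:420];b=cv2.imread('pics/scene8.png')[130:430,180:460];c=cv2.imread('pics/w8.png')
h=300;f=lambda i:cv2.resize(i,(int(i.shape[1]*h/i.shape[0]),h),interpolation=3)
top=np.hstack([f(a),f(b)]);o=np.zeros((600,max(top.shape[1],400),3),'uint8');o[:300,:top.shape[1]]=top;o[300:,:400]=f(c)
cv2.imwrite('pics/c8.png',o);print(o.shape)"
```

```text
t 14.1667 tcp [0.4317 0.3544 0.2809] grasp [0.4319 0.3545 0.2269] az 0.0108 z [ 0.004  0.002 -1.   ] F [0.5 0.5 0.4] open 0.0653 q [ 0.62  0.15  1.34 -0.    1.65  2.18]
(600, 520, 3)
```

View pics/c8.png

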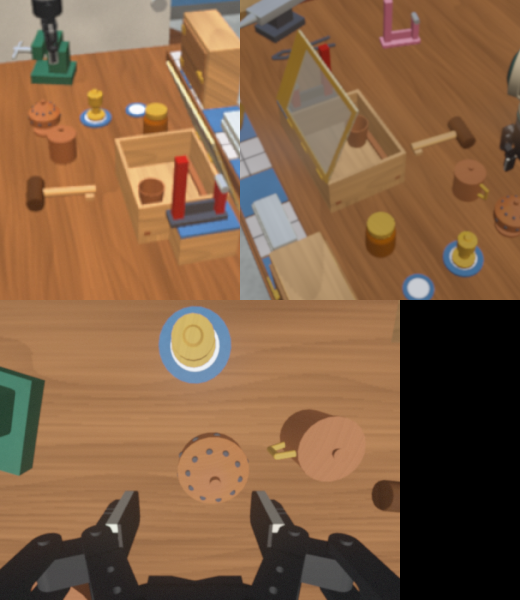

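```bash
python3 -c "
from h import *
print('coaster',onz('w8',(312,71),.008),'button',onz('w8',(309,56),.096))
c=cv2.imread('pics/w8.png')[0:150,230:400];cv2.imwrite('pics/c9.png',cv2.resize(c,None,fx=4,fy=4,interpolation=3))"
```

```text
coaster [0.5421 0.3556 0.008 ] button [0.5415 0.3572 0.096 ]
```

View pics/c9.png

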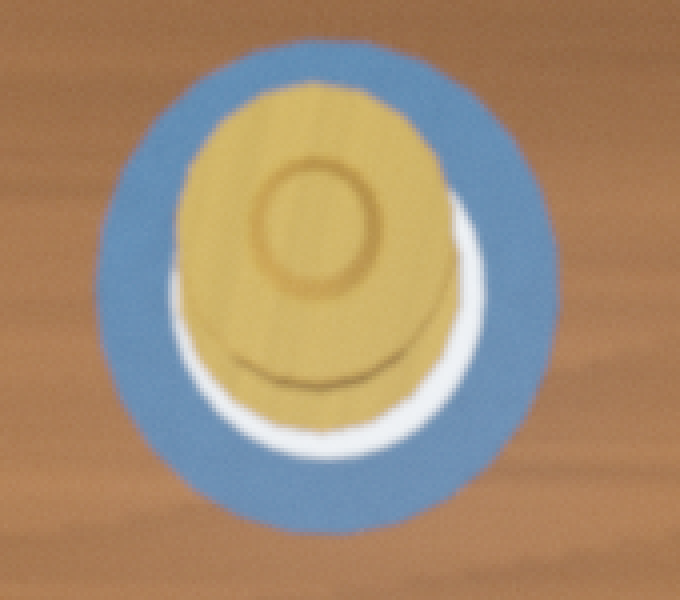

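The finial stands centred on the white middle, within about 2 mm. The flap is still propped, so I hand in.

```bash
python3 -c "
from h import *
r.job_done();now()"
```

```text
the job is handed in; nothing more can be done
the job is handed in; nothing more can be done
```

The red prop stands upright on the blue-tiled step and holds the flap up. The brass finial stands upright in the middle of the larger blue coaster. I handed the job in at about 14 s of robot time, and it gives no verdict.

- **Flap:** the last pictures show the flap still steeply up on the prop. By the geometry it is at about 1.19 rad; I did not measure the angle in the images.
- **Finial:** the last wrist picture puts it within about 2 mm of the coaster's centre, and upright.
- **Other things:** the beaker is still in the bin, and I saw nothing else moved. The gripper was clear and reading no contact at the end.
- **Disagreements:** the side and scene cameras differed by up to 9 mm on single-view positions. I settled the coaster's place with the wrist camera. The largest force reading I saw, about 13 N, came when the finial touched the coaster.

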